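Stow the slide rule and latch its drawer

TASK

Put the pocket slide rule away: lay it flat, crosswise, in the open drawer of the little dark wooden drawer unit and let go of it, push the drawer fully shut, and only then slide both black catch grips on top of the unit inwards, each all the way to its end stop, so that they lock the drawer. Leave the ruler, loose cursors, dividers, eraser, sharpener and pencil pot where they are.

Things in the scene. Friction and masses are not known exactly. Their poses are not given: they have to be found in the camera images.
- unit: Fixed dark wooden drawer unit, 200 deep (its x) x 320 wide (its y) x 72 mm high. Origin: middle of the lower edge of its front face, on the table; x points into the unit (away from the robot, give or take its yaw), y to its left, z up. The drawer opens to -x through the middle of the front. The catches slide along y on its top.
- drawer (a joint): How far the drawer is open, m: 0 shut, about 0.105 to 0.125 at the start, stop at 0.130. It stays where it is left; about 2 N moves it.
- drawer_floor (a point): Centre of the drawer's inner floor, 10 mm above the table; moves with the drawer, axes as the unit's. Inner room 146 mm along x, 176 along y; walls 4 mm, 38 mm above the floor. Front panel 190 wide, 12 thick, top 52 mm above the floor, inner face 75 mm to -x of here. Opened by d, only the d next to the panel is free from above; the rest is under the unit's top plate (56 mm above the floor).
- drawer_handle (a point): Middle of the drawer's bar handle, a 10 mm thick round steel bar 70 mm long along y, on centre 25 mm in front of the drawer front panel's outer face and 36 mm above the table. Moves with the drawer.
- catch_left (a joint): Travel of the left (+y) catch, m: 0 to 0.015 at the start, 0.055 at its inner end stop (locked). It slides towards the unit's -y. It stays where it is left; about 2.5 N moves it.
- catch_left_grip (a point): Centre of the left catch's upright black grip, 22 (x) x 14 (y) x 28 mm high, from 79 to 107 mm above the table, on a steel foot. A 16 mm wide arm runs forward from the foot and bends down to 56 mm above the table, 20 mm in front of the unit's face: beside the drawer front when unlocked, in front of it at the end stop. It jams on the drawer front unless the drawer is shut to within 3 mm.
- catch_right (a joint): Travel of the right (-y) catch, m, the mirror image of the left: 0 to 0.015 at the start, 0.055 at its inner end stop; slides towards the unit's +y.
- catch_right_grip (a point): Centre of the right catch's black grip, mirror image of the left.
- slide_rule: Pocket slide rule lying flat: ivory stock 140 (x) x 32 (y) x 10 mm with a light wood tongue along the middle and fine ticks; an aluminium and clear cursor, 26 x 40 x 14 mm, sits on it 45 mm to +x of the middle. About 60 g. Origin: middle of its underside. The bare stock at the middle is free to be gripped across y.
- ruler: Bystander: plain flat wooden ruler, 150 (x) x 28 x 6 mm, no cursor and no tongue. Origin: middle of its underside. Lies on the other side of the drawer from the slide rule.
- cursor_a: Bystander: loose yellow plastic cursor, 44 (x) x 34 x 11 mm, next to the slide rule. Origin: centre of its underside.
- cursor_b: Bystander: a second one, the same, next to the slide rule's other end.
- dividers: Bystander: steel dividers lying flat, V of two 110 mm legs opened to 42 mm at -x, head at +x 12 mm high. Origin: middle of the length, on the table.
- eraser: Bystander: pink eraser block 55 x 22 x 14 mm lying on top of the drawer unit behind the catches. Origin: centre of its underside.
- sharpener: Bystander: chrome pencil sharpener with a crank, foot 70 x 56 mm, 98 mm high, on the table beside the unit. Origin: centre of its underside.
- pencil_pot: Bystander: round dark pot, 68 mm across, 90 mm high, pencils standing up to 155 mm, on the table on the other side of the unit. Origin: centre of its underside.
There are look-alikes about, which are no part of the job. Leave any green look-alike of the slide_rule alone.

How it is judged:
On the way, in this order (a step that is already met when the one before it is completed fails the run):
1. the slide rule lies flat and crosswise in the open drawer, let go (x of slide_rule in the frame of drawer_floor between -0.062 and 0.062 m and y of slide_rule in the frame of drawer_floor between -0.032 and 0.032 m and z of slide_rule in the frame of drawer_floor between -0.004 and 0.008 m and angle between slide_rule's own z axis and vertical below 0.12 rad and angle between the x axis of slide_rule and the y axis of drawer_floor, either way round below 0.6 rad and contact force between slide_rule and the fingers below 0.1 N and linear speed of slide_rule below 0.03 m/s), for 0.2 s.
2. the drawer is fully shut with the slide rule in it (value of joint drawer below 0.004 m and x of slide_rule in the frame of drawer_floor between -0.062 and 0.062 m and y of slide_rule in the frame of drawer_floor between -0.032 and 0.032 m and z of slide_rule in the frame of drawer_floor between -0.004 and 0.008 m and angle between slide_rule's own z axis and vertical below 0.12 rad and angle between the x axis of slide_rule and the y axis of drawer_floor, either way round below 0.6 rad), for 0.2 s.
3. both catches are at their inner end stops (value of joint each of catch_left, catch_right above 0.051 m and value of joint drawer below 0.004 m), for 0.2 s.
At the end, for the whole second after the job is handed in: The drawer is shut (within 4 mm) with the slide rule at rest in it, flat on its floor (tilt under 0.12 rad, within 8 mm of the floor) and crosswise (its length within 0.6 rad of the drawer's width); both catches are within 4 mm of their inner end stops (all of step 3 and x of slide_rule in the frame of drawer_floor between -0.062 and 0.062 m and y of slide_rule in the frame of drawer_floor between -0.032 and 0.032 m and z of slide_rule in the frame of drawer_floor between -0.004 and 0.008 m and angle between slide_rule's own z axis and vertical below 0.12 rad and angle between the x axis of slide_rule and the y axis of drawer_floor, either way round below 0.6 rad and linear speed of slide_rule below 0.02 m/s); the robot touches nothing.
It fails at once if the plain ruler, dividers: one of these is moved by more than 20 mm (distance of any of ruler, dividers from where it was at the start of the episode above 0.02 m).
It fails at once if the loose cursor, loose cursor: one of these is moved by more than 20 mm (distance of any of cursor_a, cursor_b from where it was at the start of the episode above 0.02 m).
It fails at once if the eraser: one of these is moved by more than 20 mm (distance of eraser from where it was at the start of the episode above 0.02 m).
It fails at once if the sharpener, pencil pot: one of these is moved by more than 20 mm (distance of any of sharpener, pencil_pot from where it was at the start of the episode above 0.02 m).
It also fails if it takes over 56 s, if anything falls off the work surface, if the arm or the gripper's body presses on something with over 40 N, if the wrist force passes 120 N, or if a joint passes its speed limit or range.

ROBOT

A 6-joint arm with a two-finger parallel gripper is mounted at the origin on the work surface. World frame = base frame: x ahead of the robot, y to its left, z up, the work surface at z = 0. Lengths are in m, angles in rad, forces in N, time in s.
With the tool pointing down it reaches from about 0.3 to 0.75 m from the base axis. Payload 8.5 kg.
Tool frame: the origin (TCP) lies at the very end of the fingers, on their centre line; the grasp point (between the pads) lies 19 mm behind it (robot.tcp_to_grasp is the distance from the TCP to the grasp point, in m); z points along the fingers, y is the line along which they close (so a half turn about z gives the same grasp; the last joint's range is limited). The gripper opens to 85 mm and grips with 20 to 120 N. Pads are 22 mm wide; open, the fingers measure 114 mm over their backs; the gripper's body (76 mm by 85 mm) begins 54 mm behind the grasp point. The pads swing forward as they close: fully open they stand 13 mm farther back than shut.
Start: joints at [1.107, 0.381, 1.297, -0, 1.464, -0.215], TCP at [0.135, 0.533, 0.231] pointing down, gripper open.
Joint ranges: [-3.11, 3.11], [-0.89, 2.33], [0.22, 2.48], [-1.42, 4.56], [0.17, 2.85], [-2.88, 2.88]. Speed limits (rad/s): [2.39, 2.39, 3.14, 3.14, 3.14, 3.14].

INTERFACE

Orientations are given as a 3x3 rotation matrix whose columns are the frame's x, y, z axes.
In Python, from cell import robot, capture gives the robot as it stands.
- The arm moves only by the tool servo_tool, never from a script. Its argument "rows" is a list of rows, each an object of numbers: "tx", "ty", "tz": the shift along the tool's x, y, z in units of 40 mm (1.0 is 40 mm); "yaw": the turn about the tool's z in units of 6 degrees (1.0 is 6 degrees). A call has exactly 10 rows; each row shifts and turns the commanded pose from where the row before left it, along the tool's axes as they then stand; what a row does not reach is not made up. A row lasts 1/10 s, in which the tool goes at most 50 mm and 8.59 degrees, less where a joint would pass 70% of its speed; a pose out of reach is approached as far as the arm can. A call is refused whole if a number of a shift passes 1 or a number of a turn 1, either way. A call with a gripper value outside its range is refused whole. "hand" is the opening, from -1 (shut) to 1 (fully open), set as the call begins (left out, the last holds). The fingers move at their own pace and stop on an object; the grip force is fixed at half the most. Time passes only in rows, so rows that do not move let the fingers close, or fill a call up. It gives the time, the measured TCP pose, the force, the opening and the grip force at its end, in the units of the state.
- robot.state(): the state, without advancing time (a new reading comes with each control period).
- capture(name): name is "side" or "top"; returns a dict with "pixels" (400x640x3 uint8, red, green, blue), "fx", "fy", "cx", "cy" (pixels), "camera_from_world" (4x4, takes a point from world to camera coordinates). Camera axes: x right, y down, z forward; pixel columns grow to the right and rows downward; lengths in m; the calibration is good to about 2 mm. A picture is of the moment at which its call begins. There is no depth.
- robot.close_job(): hands the job in; it is judged then, once.
The state is a dict: "clock": time; "joint_positions": joint angles; "qvel": joint speeds; "joint_torque": joint torques, N m; "ee_pos": TCP position; "tool_rot": TCP orientation; "contact_force": force on the tool from outside, world axes, zero at the start; "ft_torque": the same for the moment, N m; "width": finger opening in m; "grasp_force": force on a finger pad.
Only numpy, scipy, OpenCV 4.12 (cv2) and the standard library are available. Lean on these libraries where they do the work, as an engineer would, in place of code of your own. Each camera call takes 0.05 s, during which the arm holds its last target. There are 200 camera calls.

## Working session

There is one attempt and no reset: what is moved stays moved. The work goes in short steps, Python scripts to look and compute and a tool call to move; the robot and the scene stay as the last step left them, time stands still between calls to the robot, and variables do not carry over. Pictures are saved under pics/ and viewed, at most 10 in all, crops included, and the job is handed in when it is done.

Besides the shell and the picture viewer there is one more tool, called after "Call:" in YAML: its name, and indented under it one key for each argument. servo_tool: Moves the arm, as the interface text tells. Its arguments: {"type":"object","properties":{"rows":{"type":"array","items":{"type":"object","properties":{"tx":{"type":"number"},"ty":{"type":"number"},"tz":{"type":"number"},"yaw":{"type":"number"}}}},"hand":{"type":"number"}},"required":["rows"]}

```bash
mkdir -p pics
cat > h.py <<'E'
import numpy as np, cv2
from cell import robot, capture
def ray(c,u,v):
    M=np.array(c["camera_from_world"]);R=M[:3,:3];o=-R.T@M[:3,3]
    d=R.T@np.array([(u-c["cx"])/c["fx"],(v-c["cy"])/c["fy"],1.]);return o,d/np.linalg.norm(d)
def onz(c,u,v,z):
    o,d=ray(c,u,v);return o+d*(z-o[2])/d[2]
def tri(c1,p1,c2,p2):
    o1,d1=ray(c1,*p1);o2,d2=ray(c2,*p2)
    s=np.linalg.lstsq(np.c_[d1,-d2],o2-o1,rcond=None)[0]
    a,b=o1+s[0]*d1,o2+s[1]*d2;return (a+b)/2,np.linalg.norm(a-b)
def pix(c,P):
    M=np.array(c["camera_from_world"]);p=M[:3,:3]@np.asarray(P)+M[:3,3]
    return np.array([c["fx"]*p[0]/p[2]+c["cx"],c["fy"]*p[1]/p[2]+c["cy"]])
def save(c,n,crop=None,s=1):
    im=c["pixels"]
    if crop: im=im[crop[1]:crop[3],crop[0]:crop[2]]
    cv2.imwrite(f"pics/{n}.png",cv2.resize(im[:,:,::-1],None,fx=s,fy=s,interpolation=cv2.INTER_CUBIC))
E
python3 - <<'E'
from h import *
for n in("top","side"):
    c=capture(n);save(c,n+"0");o,_=ray(c,0,0);print(n,o,c["fx"])
    np.save(n+"0.npy",c,allow_pickle=True)
s=robot.state();print(s["tool_rot"],s["ee_pos"],s["clock"],s["width"])
E
```

```text
top [0.43399322 0.08250816 0.95009443] 385.21352969094164
side [0.47709157 1.02625043 0.60690162] 374.3399003541596
[[-9.69198032e-01  2.46281959e-01 -6.08812418e-04]
 [ 2.46282536e-01  9.69197335e-01 -1.19902532e-03]
 [ 2.94761067e-04 -1.31203285e-03 -9.99999096e-01]] [0.13532333 0.53280305 0.23076569] 0.1 0.08552874042739
```

View pics/top0.png

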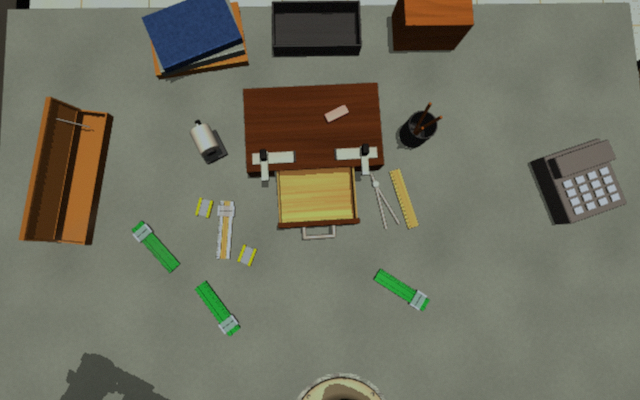

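View pics/side0.png

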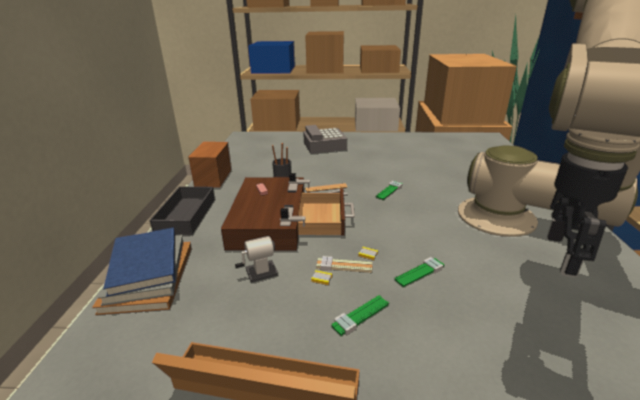

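Candidates in the top view: ivory slide rule with cursor (226,230); plain ruler (403,198); green look-alikes (155,246), (218,307) and (401,290). I choose (226,230). I'll check it in a crop.

Run:
```python
from h import *
t=np.load("top0.npy",allow_pickle=True).item();s=np.load("side0.npy",allow_pickle=True).item()
a=cv2.resize(t["pixels"][135:275,185:425],None,fx=3.3,fy=3.3,interpolation=cv2.INTER_CUBIC)[:, :, ::-1]
cv2.imwrite("pics/cropT.png",a)
save(s,"cropS",(220,165,420,295),4)
```

```text
(no output)
```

View pics/cropT.png

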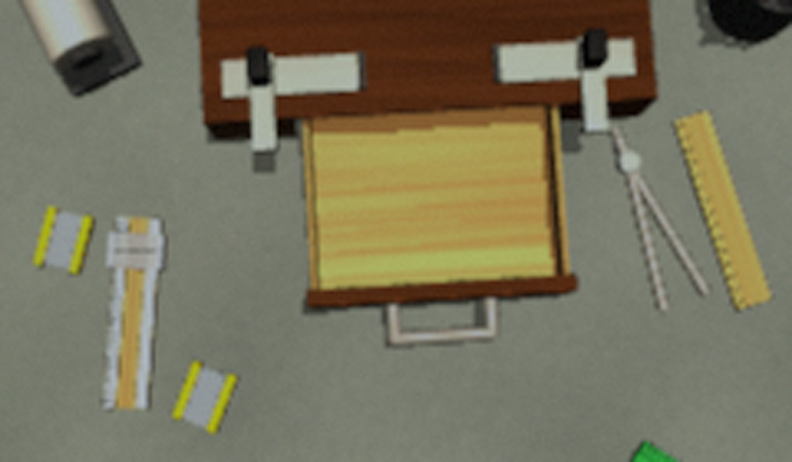

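View pics/cropS.png

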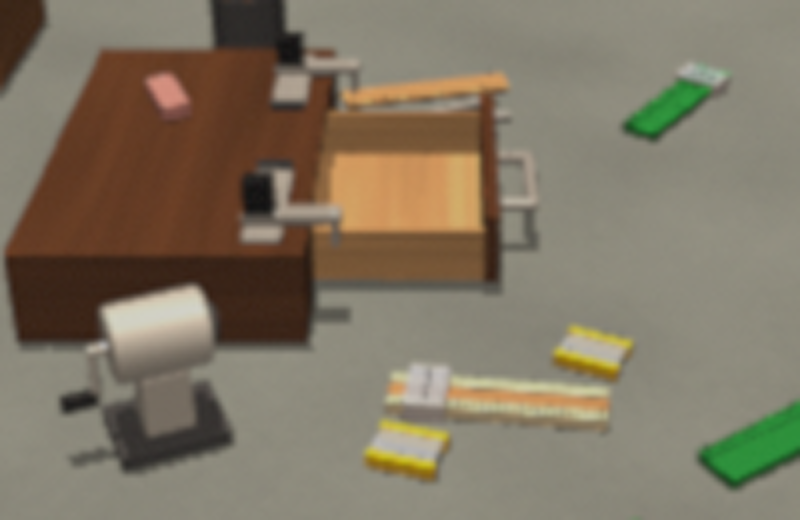

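Top crop: ivory rule with tongue and cursor, ends at crop (140,218) and (126,408), with a yellow loose cursor beside each end. The drawer is open, with its handle bar at (388,340) to (494,332) and the catch grips at (258,50) and (595,35). Side crop: rule from (388,390) to (608,408), handle bar at (535,180). Choice confirmed.

Run:
```python
from h import *
np.set_printoptions(precision=4,suppress=True)
t=np.load("top0.npy",allow_pickle=True).item();s=np.load("side0.npy",allow_pickle=True).item()
T=lambda x,y:(185+x/3.3,135+y/3.3)
S=lambda x,y:(220+x/4,165+y/4)
def both(n,a,b):
    P,e=tri(t,T(*a),s,S(*b));print(n,P,"err",e)
both("rule far end",(140,218),(393,388));both("rule near end",(126,408),(608,408))
both("panel top L outer",(308,308),(494,240));both("panel top R outer",(577,290),(494,92))
both("handle L",(392,340),(535,203));both("handle R",(491,332),(533,153))
both("gripL top",(258,50),(258,178));both("gripR top",(595,35),(290,38))
both("unit topfront L",(207,122),(310,255));both("cursor_b",(205,397),(593,347));both("cursor_a",(63,240),(408,445))
# mask measure of rule
c=t;im=c["pixels"].astype(int);hsv=cv2.cvtColor(c["pixels"],cv2.COLOR_RGB2HSV)
m=np.zeros(im.shape[:2],np.uint8);m[198:262,212:236]=255
m&=((im.min(2)>140)|((hsv[...,1]>70)&(im[...,0]>130))).astype(np.uint8)*255
n,l,st,_=cv2.connectedComponentsWithStats(m);k=1+st[1:,4].argmax()
r=cv2.minAreaRect(np.argwhere(l==k)[:,::-1].astype(np.float32));b=cv2.boxPoints(r);print(r)
print(np.array([onz(c,*p,.010) for p in b]))
for n,a,z in[("hL",(392,340),.036),("hR",(491,332),.036),("pL",(308,308),.062),("pR",(577,290),.062),("pLi",(308,292),.062),("pRi",(577,276),.062),
 ("gL",(258,50),.107),("gR",(595,35),.107),("uL",(202,122),.072),("uR",(655,98),.072),("bar rule far",(140,218),.01),("near",(126,408),.01),("cursA tr",(93,218),.011),("cursA br",(79,274),.011),("cursB tl",(195,362),.011),("cursB bl",(174,416),.011),("fl BL",(318,290),.05),("fl BR",(560,275),.05)]:
  print(n,onz(t,*T(*a),z))
```

```text
rule far end [0.5359 0.2595 0.0069] err 0.0017335618823496929
rule near end [0.3981 0.271  0.0043] err 0.001088532704328327
panel top L outer [0.4684 0.1345 0.0409] err 0.005822652026368038
panel top R outer [ 0.472  -0.055   0.0618] err 0.00025122849812058454
handle L [0.4411 0.0754 0.0364] err 0.00018462466941857966
handle R [0.443  0.0046 0.0393] err 0.003257394599599006
gripL top [0.6344 0.1609 0.1044] err 0.007619074476601096
gripR top [ 0.6406 -0.0686  0.1022] err 0.006522480924632089
unit topfront L [0.5944 0.2007 0.069 ] err 0.003781823238236424
cursor_b [0.4044 0.2128 0.0084] err 0.0011451090486050755
cursor_a [0.5221 0.3159 0.0079] err 0.0005138156613444788
((224.59719848632812, 229.5145721435547), (16.092771530151367, 57.32440948486328), 1.3971810340881348)
[[0.3999 0.2874 0.01  ]
 [0.5381 0.2835 0.01  ]
 [0.5361 0.2445 0.01  ]
 [0.3978 0.249  0.01  ]]
hL [0.441  0.0754 0.036 ]
hR [0.4446 0.0043 0.036 ]
pL [0.4647 0.1334 0.062 ]
pR [ 0.4718 -0.0549  0.062 ]
pLi [0.4758 0.1332 0.062 ]
pRi [ 0.4817 -0.0554  0.062 ]
gL [0.6376 0.1609 0.107 ]
gR [ 0.6428 -0.0677  0.107 ]
uL [0.5958 0.2039 0.072 ]
uR [ 0.6051 -0.1145  0.072 ]
bar rule far [0.5365 0.2589 0.01  ]
near [0.3978 0.2699 0.01  ]
cursA tr [0.5373 0.2931 0.011 ]
cursA br [0.4962 0.3035 0.011 ]
cursB tl [0.4295 0.2195 0.011 ]
cursB bl [0.391  0.2351 0.011 ]
fl BL [0.4776 0.1268 0.05  ]
fl BR [ 0.4834 -0.0451  0.05  ]
```

Call:
servo_tool:
  rows:
    - {"tx":-0.97,"ty":-0.45,"tz":0.3}
    - {"tx":-0.97,"ty":-0.45,"tz":0.3}
    - {"tx":-0.97,"ty":-0.45,"tz":0.3}
    - {"tx":-0.97,"ty":-0.45,"tz":0.3}
    - {"tx":-0.97,"ty":-0.45,"tz":0.3}
    - {"tx":-0.97,"ty":-0.45,"tz":0.3}
    - {"tx":-0.97,"ty":-0.45,"tz":0.3}
    - {"tx":-0.97,"ty":-0.45,"tz":0.3}
    - {"tx":-0.97,"ty":-0.45,"tz":0.3,"yaw":-0.8}
    - {"tx":-0.97,"ty":-0.45,"tz":0.3,"yaw":-0.82}
  hand: 0.3

```text
invalid input
```

```bash
cat >> h.py <<'E'
def go(P,yang=None):
    "units to reach world P; yang = wanted world angle of tool y (mod pi). Shift first, then yaw"
    s=robot.state();R=np.array(s["tool_rot"]);p=np.array(s["ee_pos"])
    a=np.arctan2(R[1,1],R[0,1]);print("clk",s["clock"],"p",p.round(4),"ya",round(a,4),"w",round(s["width"],4),"gf",round(s["grasp_force"],1),"F",np.round(s["contact_force"],1))
    print("units",(R.T@(np.array(P)-p)/.04).round(3),"yaw",None if yang is None else round(-np.degrees((yang-a+np.pi/2)%np.pi-np.pi/2)/6,3))
E
python3 - <<'E'
from h import *
go([.467,.2645,.10],1.4917)
E
```

```text
clk 0.1 p [0.1353 0.5328 0.2308] ya 1.322 w 0.0855 gf 0.0 F [-0.  -0.6  0.8]
units [-9.689 -4.455  3.272] yaw -1.621
```

Call:
servo_tool:
  rows:
    - {"tx":-0.97,"ty":-0.45,"tz":0.3,"yaw":0}
    - {"tx":-0.97,"ty":-0.45,"tz":0.3,"yaw":0}
    - {"tx":-0.97,"ty":-0.45,"tz":0.3,"yaw":0}
    - {"tx":-0.97,"ty":-0.45,"tz":0.3,"yaw":0}
    - {"tx":-0.97,"ty":-0.45,"tz":0.3,"yaw":0}
    - {"tx":-0.97,"ty":-0.45,"tz":0.3,"yaw":0}
    - {"tx":-0.97,"ty":-0.45,"tz":0.3,"yaw":0}
    - {"tx":-0.97,"ty":-0.45,"tz":0.3,"yaw":0}
    - {"tx":-0.97,"ty":-0.45,"tz":0.3,"yaw":-0.8}
    - {"tx":-0.97,"ty":-0.45,"tz":0.3,"yaw":-0.8}
  hand: 0.3

```text
clock: 1.1
ee_pos: [0.4702, 0.2644, 0.1106]
tool_rot: [[-0.997, 0.078, -0.001], [0.078, 0.997, -0.0], [0.001, -0.0, -1.0]]
contact_force: [0.0, 0.7, -0.6]
width: 0.0552
grasp_force: 0.0
```

Run:
```python
from h import *
go([.467,.2645,.10],1.4917)
```

```text
clk 1.1 p [0.4702 0.2644 0.1106] ya 1.4926 w 0.0552 gf 0.0 F [ 0.   0.7 -0.6]
units [ 0.08  -0.004  0.266] yaw 0.009
```

Call:
servo_tool:
  rows:
    - {"tx":0.08,"ty":0,"tz":0.4,"yaw":0}
    - {"tx":0,"ty":0,"tz":0.5,"yaw":0}
    - {"tx":0,"ty":0,"tz":0.5,"yaw":0}
    - {"tx":0,"ty":0,"tz":0.4,"yaw":0}
    - {"tx":0,"ty":0,"tz":0.3,"yaw":0}
    - {"tx":0,"ty":0,"tz":0.2,"yaw":0}
    - {"tx":0,"ty":0,"tz":0.2,"yaw":0}
    - {"tx":0,"ty":0,"tz":0.1,"yaw":0}
    - {"tx":0,"ty":0,"tz":0,"yaw":0}
    - {"tx":0,"ty":0,"tz":0,"yaw":0}

```text
clock: 2.1
ee_pos: [0.4663, 0.2663, 0.0077]
tool_rot: [[-0.997, 0.081, 0.001], [0.081, 0.997, 0.0], [-0.001, 0.0, -1.0]]
contact_force: [-0.3, 0.2, 0.4]
width: 0.0552
grasp_force: 0.0
```

Run:
```python
from h import *
go([.467,.2645,.004],1.4917)
save(capture("side"),"pre",(260,190,460,320),4)
```

```text
clk 2.1 p [0.4663 0.2663 0.0077] ya 1.4896 w 0.0552 gf 0.0 F [-0.3  0.2  0.4]
units [-0.02  -0.043  0.092] yaw -0.02
```

View pics/pre.png

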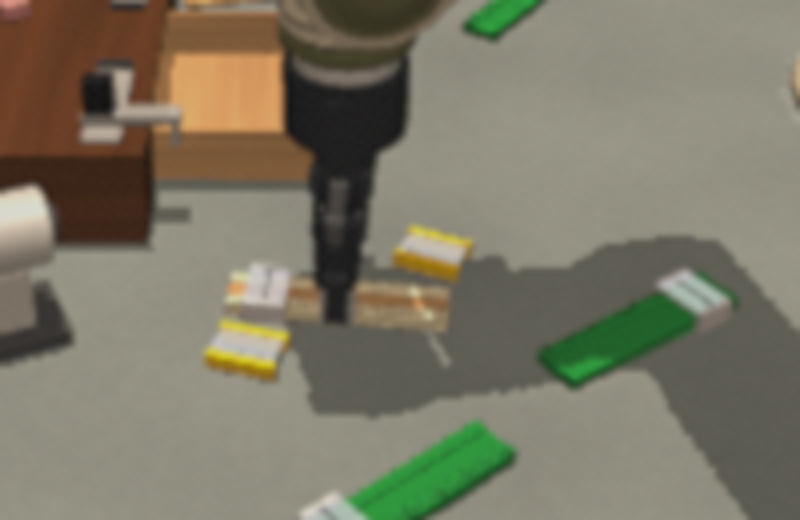

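The fingers straddle the bare stock at crop (335,310), between the two loose cursors and clear of both. I'll go down 4 mm and close.

Call:
servo_tool:
  rows:
    - {"tx":0,"ty":-0.04,"tz":0.1,"yaw":0}
    - {"tx":0,"ty":0,"tz":0,"yaw":0}
    - {"tx":0,"ty":0,"tz":0,"yaw":0}
    - {"tx":0,"ty":0,"tz":0,"yaw":0}
    - {"tx":0,"ty":0,"tz":0,"yaw":0}
    - {"tx":0,"ty":0,"tz":0,"yaw":0}
    - {"tx":0,"ty":0,"tz":0,"yaw":0}
    - {"tx":0,"ty":0,"tz":0,"yaw":0}
    - {"tx":0,"ty":0,"tz":0,"yaw":0}
    - {"tx":0,"ty":0,"tz":0,"yaw":0}

```text
clock: 3.15
ee_pos: [0.466, 0.2646, 0.0033]
tool_rot: [[-0.997, 0.081, 0.0], [0.081, 0.997, -0.0], [-0.0, -0.0, -1.0]]
contact_force: [0.3, -0.5, -0.1]
width: 0.0558
grasp_force: 0.0
```

Call:
servo_tool:
  rows:
    - {"tx":0,"ty":0,"tz":0,"yaw":0}
    - {"tx":0,"ty":0,"tz":0,"yaw":0}
    - {"tx":0,"ty":0,"tz":0,"yaw":0}
    - {"tx":0,"ty":0,"tz":0,"yaw":0}
    - {"tx":0,"ty":0,"tz":0,"yaw":0}
    - {"tx":0,"ty":0,"tz":0,"yaw":0}
    - {"tx":0,"ty":0,"tz":0,"yaw":0}
    - {"tx":0,"ty":0,"tz":0,"yaw":0}
    - {"tx":0,"ty":0,"tz":-0.1,"yaw":0}
    - {"tx":0,"ty":0,"tz":-0.2,"yaw":0}
  hand: -1

```text
clock: 4.15
ee_pos: [0.4656, 0.2645, 0.0152]
tool_rot: [[-0.997, 0.081, -0.001], [0.081, 0.997, -0.0], [0.001, -0.001, -1.0]]
contact_force: [0.2, 0.8, -1.2]
width: 0.0299
grasp_force: 59.4
```

Call:
servo_tool:
  rows:
    - {"tx":0,"ty":0,"tz":-0.5,"yaw":0}
    - {"tx":0,"ty":0,"tz":-0.7,"yaw":0}
    - {"tx":0,"ty":0,"tz":-0.7,"yaw":0.4}
    - {"tx":0,"ty":0,"tz":-0.6,"yaw":0.8}
    - {"tx":0,"ty":0,"tz":-0.2,"yaw":1}
    - {"tx":0,"ty":0,"tz":0,"yaw":1}
    - {"tx":0,"ty":0,"tz":0,"yaw":1}
    - {"tx":0,"ty":0,"tz":0,"yaw":1}
    - {"tx":0,"ty":0,"tz":0,"yaw":1}
    - {"tx":0,"ty":0,"tz":0,"yaw":1}

```text
clock: 5.15
ee_pos: [0.4659, 0.2646, 0.1238]
tool_rot: [[-0.668, 0.744, 0.0], [0.744, 0.668, 0.0], [-0.0, 0.0, -1.0]]
contact_force: [-0.7, 0.2, -0.7]
width: 0.0298
grasp_force: 59.5
```

Call:
servo_tool:
  rows:
    - {"tx":0,"ty":0,"tz":0,"yaw":1}
    - {"tx":0,"ty":0,"tz":0,"yaw":1}
    - {"tx":0,"ty":0,"tz":0,"yaw":1}
    - {"tx":0,"ty":0,"tz":0,"yaw":1}
    - {"tx":0,"ty":0,"tz":0,"yaw":1}
    - {"tx":0,"ty":0,"tz":0,"yaw":1}
    - {"tx":0,"ty":0,"tz":0,"yaw":0.7}
    - {"tx":0,"ty":0,"tz":0,"yaw":0}
    - {"tx":0,"ty":0,"tz":0,"yaw":0}
    - {"tx":0,"ty":0,"tz":0,"yaw":0}

```text
clock: 6.15
ee_pos: [0.4659, 0.2646, 0.1235]
tool_rot: [[-0.035, 0.999, 0.0], [0.999, 0.035, 0.0], [0.0, 0.0, -1.0]]
contact_force: [-0.0, 0.1, -1.9]
width: 0.0298
grasp_force: 59.5
```

Run:
```python
from h import *
go([.540,.0415,.115],.032)
```

```text
clk 6.15 p [0.4659 0.2646 0.1235] ya 0.0354 w 0.0298 gf 59.5 F [-0.   0.1 -1.9]
units [-5.639  1.653  0.212] yaw 0.033
```

Call:
servo_tool:
  rows:
    - {"tx":-0.4,"ty":0.1,"tz":0,"yaw":0}
    - {"tx":-0.7,"ty":0.2,"tz":0,"yaw":0}
    - {"tx":-0.8,"ty":0.25,"tz":0,"yaw":0}
    - {"tx":-0.8,"ty":0.25,"tz":0,"yaw":0}
    - {"tx":-0.8,"ty":0.25,"tz":0,"yaw":0}
    - {"tx":-0.8,"ty":0.25,"tz":0,"yaw":0}
    - {"tx":-0.7,"ty":0.2,"tz":0,"yaw":0}
    - {"tx":-0.4,"ty":0.1,"tz":0,"yaw":0}
    - {"tx":-0.24,"ty":0.05,"tz":0,"yaw":0}
    - {"tx":0,"ty":0,"tz":0,"yaw":0}

```text
clock: 7.15
ee_pos: [0.5396, 0.041, 0.1233]
tool_rot: [[-0.033, 0.999, -0.0], [0.999, 0.033, 0.0], [0.0, -0.0, -1.0]]
contact_force: [-0.4, 1.4, -1.1]
width: 0.0298
grasp_force: 59.5
```

Run:
```python
from h import *
go([.540,.0415,.06],.032)
c=capture("top");s=capture("side")
a=cv2.resize(c["pixels"][130:260,225:425],None,fx=2,fy=2);b=cv2.resize(s["pixels"][150:280,220:420],None,fx=2,fy=2)
cv2.imwrite("pics/over.png",np.vstack([a,b])[:,:,::-1])
```

```text
clk 7.15 p [0.5396 0.041  0.1233] ya 0.0334 w 0.0298 gf 59.5 F [-0.4  1.4 -1.1]
units [0.012 0.01  1.582] yaw 0.013
```

View pics/over.png

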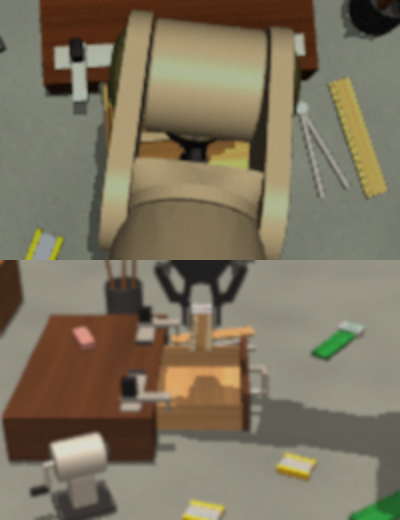

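The side view shows the rule held crosswise over the drawer, with its cursor at the far end (crop 205,310). Now lowering.

Call:
servo_tool:
  rows:
    - {"tx":0,"ty":0,"tz":0.4,"yaw":0}
    - {"tx":0,"ty":0,"tz":0.5,"yaw":0}
    - {"tx":0,"ty":0,"tz":0.5,"yaw":0}
    - {"tx":0,"ty":0,"tz":0.4,"yaw":0}
    - {"tx":0,"ty":0,"tz":0.3,"yaw":0}
    - {"tx":0,"ty":0,"tz":0.2,"yaw":0}
    - {"tx":0,"ty":0,"tz":0.2,"yaw":0}
    - {"tx":0,"ty":0,"tz":0.1,"yaw":0}
    - {"tx":0,"ty":0,"tz":0.05,"yaw":0}
    - {"tx":0,"ty":0,"tz":0,"yaw":0}

```text
clock: 8.25
ee_pos: [0.5397, 0.0413, 0.0174]
tool_rot: [[-0.034, 0.999, 0.0], [0.999, 0.034, -0.0], [-0.0, 0.0, -1.0]]
contact_force: [-0.5, -0.6, -0.5]
width: 0.0301
grasp_force: 59.5
```

Call:
servo_tool:
  rows:
    - {"tx":0,"ty":0,"tz":0.04,"yaw":0}
    - {"tx":0,"ty":0,"tz":0.03,"yaw":0}
    - {"tx":0,"ty":0,"tz":0,"yaw":0}
    - {"tx":0,"ty":0,"tz":0,"yaw":0}
    - {"tx":0,"ty":0,"tz":0,"yaw":0}
    - {"tx":0,"ty":0,"tz":0,"yaw":0}
    - {"tx":0,"ty":0,"tz":0,"yaw":0}
    - {"tx":0,"ty":0,"tz":0,"yaw":0}
    - {"tx":0,"ty":0,"tz":0,"yaw":0}
    - {"tx":0,"ty":0,"tz":0,"yaw":0}

```text
clock: 9.25
ee_pos: [0.5396, 0.0413, 0.0145]
tool_rot: [[-0.034, 0.999, -0.0], [0.999, 0.034, 0.0], [0.0, -0.0, -1.0]]
contact_force: [-0.5, 0.8, -0.8]
width: 0.0297
grasp_force: 59.5
```

Call:
servo_tool:
  rows:
    - {"tx":0,"ty":0,"tz":0,"yaw":0}
    - {"tx":0,"ty":0,"tz":0,"yaw":0}
    - {"tx":0,"ty":0,"tz":0,"yaw":0}
    - {"tx":0,"ty":0,"tz":0,"yaw":0}
    - {"tx":0,"ty":0,"tz":0,"yaw":0}
    - {"tx":0,"ty":0,"tz":-0.1,"yaw":0}
    - {"tx":0,"ty":0,"tz":-0.3,"yaw":0}
    - {"tx":0,"ty":0,"tz":-0.6,"yaw":0}
    - {"tx":0,"ty":0,"tz":-0.8,"yaw":0}
    - {"tx":0,"ty":0,"tz":-0.8,"yaw":0}
  hand: 0.2

```text
clock: 10.25
ee_pos: [0.5394, 0.0414, 0.1206]
tool_rot: [[-0.034, 0.999, 0.0], [0.999, 0.034, -0.0], [-0.0, 0.0, -1.0]]
contact_force: [0.2, 0.9, 0.5]
width: 0.0508
grasp_force: 0.0
```

Run:
```python
from h import *
go([.39,.0365,.13],.032)
```

```text
clk 10.25 p [0.5394 0.0414 0.1206] ya 0.0339 w 0.0508 gf 0.0 F [0.2 0.9 0.5]
units [ 0.005 -3.737 -0.237] yaw 0.018
```

Call:
servo_tool:
  rows:
    - {"tx":0,"ty":-0.3,"tz":0,"yaw":0}
    - {"tx":0,"ty":-0.6,"tz":0,"yaw":0}
    - {"tx":0,"ty":-0.7,"tz":0,"yaw":0}
    - {"tx":0,"ty":-0.7,"tz":0,"yaw":0}
    - {"tx":0,"ty":-0.7,"tz":0,"yaw":0}
    - {"tx":0,"ty":-0.5,"tz":0,"yaw":0}
    - {"tx":0,"ty":-0.24,"tz":0.2,"yaw":0}
    - {"tx":0,"ty":0,"tz":0.4,"yaw":0}
    - {"tx":0,"ty":0,"tz":0.4,"yaw":0}
    - {"tx":0,"ty":0,"tz":0.3,"yaw":0}
  hand: -1

```text
clock: 11.25
ee_pos: [0.3902, 0.0362, 0.0667]
tool_rot: [[-0.034, 0.999, 0.001], [0.999, 0.034, -0.0], [-0.0, 0.001, -1.0]]
contact_force: [0.0, -0.3, 0.5]
width: 0.0
grasp_force: 0.0
```

Run:
```python
from h import *
go([.39,.0365,.028],.032)
c=capture("top");s=capture("side")
a=cv2.resize(c["pixels"][135:255,265:365],None,fx=4,fy=4);b=cv2.resize(s["pixels"][165:285,270:370],None,fx=4,fy=4)
cv2.imwrite("pics/placed.png",np.hstack([a,b])[:,:,::-1])
```

```text
clk 11.25 p [0.3902 0.0362 0.0667] ya 0.0339 w 0.0 gf 0.0 F [ 0.  -0.3  0.5]
units [ 0.007 -0.005  0.968] yaw 0.018
```

View pics/placed.png

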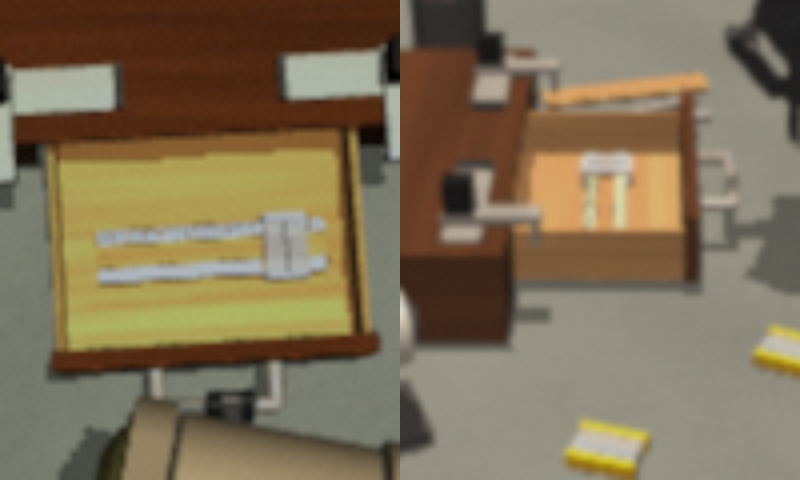

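The rule lies flat and crosswise in the drawer: top crop (210,250), side crop (607,195). Next I push the bar.

Call:
servo_tool:
  rows:
    - {"tx":0,"ty":0,"tz":0.3,"yaw":0}
    - {"tx":0,"ty":0,"tz":0.4,"yaw":0}
    - {"tx":0,"ty":0,"tz":0.2,"yaw":0}
    - {"tx":0,"ty":0.2,"tz":0,"yaw":0}
    - {"tx":0,"ty":0.2,"tz":0,"yaw":0}
    - {"tx":0,"ty":0.15,"tz":0,"yaw":0}
    - {"tx":0,"ty":0.15,"tz":0,"yaw":0}
    - {"tx":0,"ty":0.15,"tz":0,"yaw":0}
    - {"tx":0,"ty":0.2,"tz":0,"yaw":0}
    - {"tx":0,"ty":0.2,"tz":0,"yaw":0}

```text
clock: 12.35
ee_pos: [0.4403, 0.0381, 0.0306]
tool_rot: [[-0.034, 0.999, -0.001], [0.999, 0.034, 0.0], [0.0, -0.001, -1.0]]
contact_force: [-1.8, -0.4, 3.4]
width: -0.0
grasp_force: 1.5
```

Call:
servo_tool:
  rows:
    - {"tx":0,"ty":0.2,"tz":0,"yaw":0}
    - {"tx":0,"ty":0.2,"tz":0,"yaw":0}
    - {"tx":0,"ty":0.2,"tz":0,"yaw":0}
    - {"tx":0,"ty":0.2,"tz":0,"yaw":0}
    - {"tx":0,"ty":0.2,"tz":0,"yaw":0}
    - {"tx":0,"ty":0.2,"tz":0,"yaw":0}
    - {"tx":0,"ty":0.2,"tz":0,"yaw":0}
    - {"tx":0,"ty":0.2,"tz":0,"yaw":0}
    - {"tx":0,"ty":0.2,"tz":0,"yaw":0}
    - {"tx":0,"ty":0.2,"tz":0,"yaw":0}

```text
clock: 13.35
ee_pos: [0.5207, 0.0407, 0.0306]
tool_rot: [[-0.034, 0.999, 0.0], [0.999, 0.034, -0.0], [-0.0, 0.0, -1.0]]
contact_force: [-1.5, -1.7, 3.7]
width: -0.0001
grasp_force: 1.7
```

Call:
servo_tool:
  rows:
    - {"tx":0,"ty":0.1,"tz":0,"yaw":0}
    - {"tx":0,"ty":0.1,"tz":0,"yaw":0}
    - {"tx":0,"ty":0.05,"tz":0,"yaw":0}
    - {"tx":0,"ty":0.05,"tz":0,"yaw":0}
    - {"tx":0,"ty":0.05,"tz":0,"yaw":0}
    - {"tx":0,"ty":0.05,"tz":0,"yaw":0}
    - {"tx":0,"ty":0.05,"tz":0,"yaw":0}
    - {"tx":0,"ty":0,"tz":0,"yaw":0}
    - {"tx":0,"ty":0,"tz":0,"yaw":0}
    - {"tx":0,"ty":0,"tz":0,"yaw":0}

```text
clock: 14.35
ee_pos: [0.5381, 0.0414, 0.0305]
tool_rot: [[-0.034, 0.999, 0.0], [0.999, 0.034, 0.0], [0.0, 0.0, -1.0]]
contact_force: [0.8, 0.4, -0.2]
width: 0.0001
grasp_force: 0.0
```

Call:
servo_tool:
  rows:
    - {"tx":0,"ty":0.03,"tz":0,"yaw":0}
    - {"tx":0,"ty":0.03,"tz":0,"yaw":0}
    - {"tx":0,"ty":0.03,"tz":0,"yaw":0}
    - {"tx":0,"ty":0.03,"tz":0,"yaw":0}
    - {"tx":0,"ty":0,"tz":0,"yaw":0}
    - {"tx":0,"ty":0,"tz":0,"yaw":0}
    - {"tx":0,"ty":0,"tz":0,"yaw":0}
    - {"tx":0,"ty":0,"tz":0,"yaw":0}
    - {"tx":0,"ty":0,"tz":0,"yaw":0}
    - {"tx":0,"ty":0,"tz":0,"yaw":0}

```text
clock: 15.35
ee_pos: [0.5429, 0.0414, 0.0306]
tool_rot: [[-0.034, 0.999, 0.0], [0.999, 0.034, -0.0], [-0.0, 0.0, -1.0]]
contact_force: [0.1, -0.3, 0.0]
width: 0.0001
grasp_force: 0.2
```

Not at the stop yet, so I keep creeping.

Call:
servo_tool:
  rows:
    - {"tx":0,"ty":0.05,"tz":0,"yaw":0}
    - {"tx":0,"ty":0.05,"tz":0,"yaw":0}
    - {"tx":0,"ty":0.04,"tz":0,"yaw":0}
    - {"tx":0,"ty":0,"tz":0,"yaw":0}
    - {"tx":0,"ty":0,"tz":0,"yaw":0}
    - {"tx":0,"ty":0,"tz":0,"yaw":0}
    - {"tx":0,"ty":0,"tz":0,"yaw":0}
    - {"tx":0,"ty":0,"tz":0,"yaw":0}
    - {"tx":0,"ty":0,"tz":0,"yaw":0}
    - {"tx":0,"ty":0,"tz":0,"yaw":0}

```text
clock: 16.35
ee_pos: [0.5483, 0.0417, 0.0305]
tool_rot: [[-0.034, 0.999, -0.0], [0.999, 0.034, -0.0], [-0.0, -0.0, -1.0]]
contact_force: [-3.6, -0.5, 1.6]
width: 0.0
grasp_force: 2.0
```

Call:
servo_tool:
  rows:
    - {"tx":0,"ty":0.05,"tz":0,"yaw":0}
    - {"tx":0,"ty":0.05,"tz":0,"yaw":0}
    - {"tx":0,"ty":0.02,"tz":0,"yaw":0}
    - {"tx":0,"ty":0,"tz":0,"yaw":0}
    - {"tx":0,"ty":0,"tz":0,"yaw":0}
    - {"tx":0,"ty":0,"tz":0,"yaw":0}
    - {"tx":0,"ty":0,"tz":0,"yaw":0}
    - {"tx":0,"ty":0,"tz":0,"yaw":0}
    - {"tx":0,"ty":0,"tz":0,"yaw":0}
    - {"tx":0,"ty":0,"tz":0,"yaw":0}

```text
clock: 17.35
ee_pos: [0.5489, 0.0417, 0.0303]
tool_rot: [[-0.035, 0.999, -0.01], [0.999, 0.035, -0.0], [0.0, -0.01, -1.0]]
contact_force: [-21.0, -4.9, 14.2]
width: -0.0001
grasp_force: 12.7
```

Call:
servo_tool:
  rows:
    - {"tx":0,"ty":-0.3,"tz":0,"yaw":0}
    - {"tx":0,"ty":-0.5,"tz":0,"yaw":0}
    - {"tx":0,"ty":-0.4,"tz":-0.2,"yaw":0}
    - {"tx":0,"ty":0,"tz":-0.6,"yaw":0}
    - {"tx":0,"ty":0,"tz":-0.8,"yaw":0}
    - {"tx":0,"ty":0,"tz":-0.8,"yaw":0}
    - {"tx":0,"ty":0,"tz":-0.7,"yaw":0}
    - {"tx":0,"ty":0,"tz":-0.4,"yaw":0}
    - {"tx":0,"ty":0,"tz":0,"yaw":0}
    - {"tx":0,"ty":0,"tz":0,"yaw":0}

```text
clock: 18.35
ee_pos: [0.5053, 0.0403, 0.17]
tool_rot: [[-0.034, 0.999, 0.0], [0.999, 0.034, 0.0], [0.0, 0.0, -1.0]]
contact_force: [0.0, -0.1, -0.1]
width: 0.0003
grasp_force: 0.0
```

Run:
```python
from h import *
go([.637,.193,.15],.032)
c=capture("top");s=capture("side")
a=cv2.resize(c["pixels"][115:235,230:400],None,fx=3,fy=3);b=cv2.resize(s["pixels"][155:275,230:400],None,fx=3,fy=3)
cv2.imwrite("pics/shut.png",np.vstack([a,b])[:590,:,::-1])
np.save("top1.npy",c,allow_pickle=True)
```

```text
clk 18.35 p [0.5053 0.0403 0.17  ] ya 0.034 w 0.0003 gf 0.0 F [ 0.  -0.1 -0.1]
units [3.704 3.419 0.502] yaw 0.019
```

View pics/shut.png

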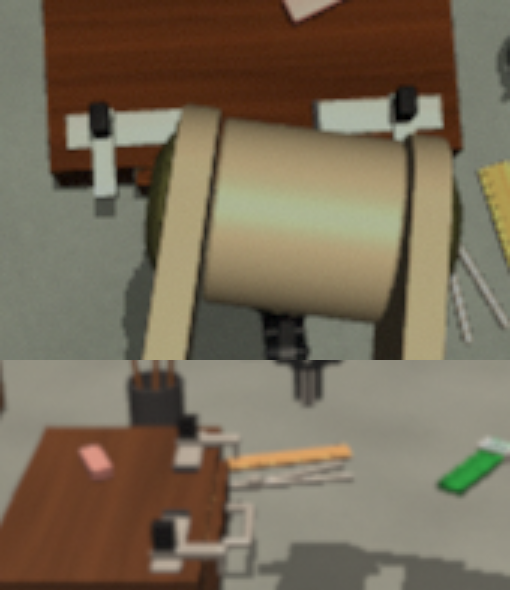

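The drawer front is flush with the unit (side crop 215,510) and both catches are still in place, grips at top crop (100,118) and (405,103). Moving to the left catch.

Call:
servo_tool:
  rows:
    - {"tx":0.3,"ty":0.3,"tz":0,"yaw":0}
    - {"tx":0.5,"ty":0.4,"tz":0,"yaw":0}
    - {"tx":0.6,"ty":0.6,"tz":0,"yaw":0}
    - {"tx":0.6,"ty":0.6,"tz":0,"yaw":0}
    - {"tx":0.6,"ty":0.5,"tz":0,"yaw":0}
    - {"tx":0.6,"ty":0.5,"tz":0,"yaw":0}
    - {"tx":0.4,"ty":0.4,"tz":0.2,"yaw":0}
    - {"tx":0.1,"ty":0.12,"tz":0.3,"yaw":0}
    - {"tx":0,"ty":0,"tz":0,"yaw":0}
    - {"tx":0,"ty":0,"tz":0,"yaw":0}

```text
clock: 19.45
ee_pos: [0.6363, 0.1919, 0.1497]
tool_rot: [[-0.033, 0.999, -0.002], [0.999, 0.033, -0.0], [-0.0, -0.002, -1.0]]
contact_force: [0.1, 0.4, -0.0]
width: 0.0001
grasp_force: 0.0
```

Run:
```python
from h import *
go([.637,.193,.09],.032)
```

```text
clk 19.45 p [0.6363 0.1919 0.1497] ya 0.0334 w 0.0001 gf 0.0 F [ 0.1  0.4 -0. ]
units [0.027 0.021 1.492] yaw 0.013
```

Call:
servo_tool:
  rows:
    - {"tx":0.05,"ty":0,"tz":0.3,"yaw":0}
    - {"tx":0,"ty":0,"tz":0.4,"yaw":0}
    - {"tx":0,"ty":0,"tz":0.4,"yaw":0}
    - {"tx":0,"ty":0,"tz":0.3,"yaw":0}
    - {"tx":0,"ty":0,"tz":0.1,"yaw":0}
    - {"tx":0,"ty":0,"tz":0,"yaw":0}
    - {"tx":-0.1,"ty":0,"tz":0,"yaw":0}
    - {"tx":-0.1,"ty":0,"tz":0,"yaw":0}
    - {"tx":-0.1,"ty":0,"tz":0,"yaw":0}
    - {"tx":-0.1,"ty":0,"tz":0,"yaw":0}

```text
clock: 20.45
ee_pos: [0.6376, 0.1786, 0.091]
tool_rot: [[-0.034, 0.999, 0.001], [0.999, 0.034, 0.001], [0.001, 0.001, -1.0]]
contact_force: [-0.4, 2.3, 1.7]
width: 0.0001
grasp_force: 1.3
```

Call:
servo_tool:
  rows:
    - {"tx":-0.1,"ty":0,"tz":0,"yaw":0}
    - {"tx":-0.1,"ty":0,"tz":0,"yaw":0}
    - {"tx":-0.1,"ty":0,"tz":0,"yaw":0}
    - {"tx":-0.1,"ty":0,"tz":0,"yaw":0}
    - {"tx":-0.1,"ty":0,"tz":0,"yaw":0}
    - {"tx":-0.1,"ty":0,"tz":0,"yaw":0}
    - {"tx":-0.1,"ty":0,"tz":0,"yaw":0}
    - {"tx":-0.1,"ty":0,"tz":0,"yaw":0}
    - {"tx":0,"ty":0,"tz":0,"yaw":0}
    - {"tx":0,"ty":0,"tz":0,"yaw":0}

```text
clock: 21.45
ee_pos: [0.6383, 0.1463, 0.0902]
tool_rot: [[-0.034, 0.999, -0.001], [0.999, 0.034, -0.001], [-0.001, -0.001, -1.0]]
contact_force: [-0.3, -0.5, -0.4]
width: -0.0001
grasp_force: 0.0
```

Call:
servo_tool:
  rows:
    - {"tx":-0.08,"ty":0,"tz":0,"yaw":0}
    - {"tx":-0.06,"ty":0,"tz":0,"yaw":0}
    - {"tx":-0.06,"ty":0,"tz":0,"yaw":0}
    - {"tx":-0.06,"ty":0,"tz":0,"yaw":0}
    - {"tx":-0.06,"ty":0,"tz":0,"yaw":0}
    - {"tx":0,"ty":0,"tz":0,"yaw":0}
    - {"tx":0,"ty":0,"tz":0,"yaw":0}
    - {"tx":0,"ty":0,"tz":0,"yaw":0}
    - {"tx":0,"ty":0,"tz":0,"yaw":0}
    - {"tx":0,"ty":0,"tz":0,"yaw":0}

```text
clock: 22.45
ee_pos: [0.639, 0.1339, 0.0907]
tool_rot: [[-0.034, 0.999, 0.0], [0.999, 0.034, -0.0], [-0.0, 0.0, -1.0]]
contact_force: [0.1, 0.1, 0.1]
width: -0.0002
grasp_force: 0.0
```

Call:
servo_tool:
  rows:
    - {"tx":-0.06,"ty":0,"tz":0,"yaw":0}
    - {"tx":-0.05,"ty":0,"tz":0,"yaw":0}
    - {"tx":-0.05,"ty":0,"tz":0,"yaw":0}
    - {"tx":-0.05,"ty":0,"tz":0,"yaw":0}
    - {"tx":0,"ty":0,"tz":0,"yaw":0}
    - {"tx":0,"ty":0,"tz":0,"yaw":0}
    - {"tx":0,"ty":0,"tz":0,"yaw":0}
    - {"tx":0,"ty":0,"tz":0,"yaw":0}
    - {"tx":0,"ty":0,"tz":0,"yaw":0}
    - {"tx":0,"ty":0,"tz":0,"yaw":0}

```text
clock: 23.45
ee_pos: [0.6391, 0.1298, 0.0908]
tool_rot: [[-0.036, 0.999, 0.001], [0.999, 0.036, 0.007], [0.007, 0.001, -1.0]]
contact_force: [1.0, 21.0, 0.2]
width: 0.0002
grasp_force: 10.2
```

Call:
servo_tool:
  rows:
    - {"tx":0.3,"ty":0,"tz":0,"yaw":0}
    - {"tx":0.3,"ty":0,"tz":0,"yaw":0}
    - {"tx":0,"ty":0,"tz":-0.4,"yaw":0}
    - {"tx":0,"ty":0,"tz":-0.6,"yaw":0}
    - {"tx":0,"ty":0,"tz":-0.6,"yaw":0}
    - {"tx":-0.6,"ty":0,"tz":-0.2,"yaw":0}
    - {"tx":-0.8,"ty":0,"tz":0,"yaw":0}
    - {"tx":-0.8,"ty":0,"tz":0,"yaw":0}
    - {"tx":-0.8,"ty":0,"tz":0,"yaw":0}
    - {"tx":-0.8,"ty":0,"tz":0,"yaw":0}

```text
clock: 24.45
ee_pos: [0.6434, -0.0036, 0.1625]
tool_rot: [[-0.034, 0.999, -0.0], [0.999, 0.034, -0.001], [-0.001, -0.0, -1.0]]
contact_force: [0.4, 0.2, 0.6]
width: -0.0
grasp_force: 0.0
```

Run:
```python
from h import *
go([.643,-.100,.16],.032)
```

```text
clk 24.45 p [ 0.6434 -0.0036  0.1625] ya 0.034 w -0.0 gf 0.0 F [0.4 0.2 0.6]
units [-2.408 -0.093  0.065] yaw 0.019
```

Call:
servo_tool:
  rows:
    - {"tx":-0.7,"ty":0,"tz":0,"yaw":0}
    - {"tx":-0.7,"ty":-0.05,"tz":0,"yaw":0}
    - {"tx":-0.6,"ty":-0.05,"tz":0,"yaw":0}
    - {"tx":-0.3,"ty":0,"tz":0,"yaw":0}
    - {"tx":-0.1,"ty":0,"tz":0.2,"yaw":0}
    - {"tx":0,"ty":0,"tz":0.4,"yaw":0}
    - {"tx":0,"ty":0,"tz":0.5,"yaw":0}
    - {"tx":0,"ty":0,"tz":0.4,"yaw":0}
    - {"tx":0,"ty":0,"tz":0.25,"yaw":0}
    - {"tx":0,"ty":0,"tz":0,"yaw":0}

```text
clock: 25.45
ee_pos: [0.6422, -0.0974, 0.0909]
tool_rot: [[-0.035, 0.999, -0.003], [0.999, 0.035, 0.001], [0.001, -0.003, -1.0]]
contact_force: [-0.4, 0.1, 0.8]
width: 0.0001
grasp_force: 0.0
```

Call:
servo_tool:
  rows:
    - {"tx":0.1,"ty":0,"tz":0,"yaw":0}
    - {"tx":0.1,"ty":0,"tz":0,"yaw":0}
    - {"tx":0.1,"ty":0,"tz":0,"yaw":0}
    - {"tx":0.1,"ty":0,"tz":0,"yaw":0}
    - {"tx":0.1,"ty":0,"tz":0,"yaw":0}
    - {"tx":0.1,"ty":0,"tz":0,"yaw":0}
    - {"tx":0.1,"ty":0,"tz":0,"yaw":0}
    - {"tx":0.1,"ty":0,"tz":0,"yaw":0}
    - {"tx":0.1,"ty":0,"tz":0,"yaw":0}
    - {"tx":0.1,"ty":0,"tz":0,"yaw":0}

```text
clock: 26.45
ee_pos: [0.6415, -0.0581, 0.0925]
tool_rot: [[-0.034, 0.999, 0.0], [0.999, 0.034, -0.0], [-0.0, 0.0, -1.0]]
contact_force: [1.8, -2.2, 2.1]
width: -0.0
grasp_force: 1.3
```

Call:
servo_tool:
  rows:
    - {"tx":0.08,"ty":0,"tz":0,"yaw":0}
    - {"tx":0.08,"ty":0,"tz":0,"yaw":0}
    - {"tx":0.06,"ty":0,"tz":0,"yaw":0}
    - {"tx":0.06,"ty":0,"tz":0,"yaw":0}
    - {"tx":0.06,"ty":0,"tz":0,"yaw":0}
    - {"tx":0.05,"ty":0,"tz":0,"yaw":0}
    - {"tx":0,"ty":0,"tz":0,"yaw":0}
    - {"tx":0,"ty":0,"tz":0,"yaw":0}
    - {"tx":0,"ty":0,"tz":0,"yaw":0}
    - {"tx":0,"ty":0,"tz":0,"yaw":0}

```text
clock: 27.45
ee_pos: [0.6406, -0.0426, 0.0922]
tool_rot: [[-0.034, 0.999, -0.001], [0.999, 0.034, 0.001], [0.001, -0.001, -1.0]]
contact_force: [0.7, -1.3, -1.0]
width: 0.0001
grasp_force: 0.0
```

Call:
servo_tool:
  rows:
    - {"tx":0.05,"ty":0,"tz":0,"yaw":0}
    - {"tx":0.05,"ty":0,"tz":0,"yaw":0}
    - {"tx":0.05,"ty":0,"tz":0,"yaw":0}
    - {"tx":0,"ty":0,"tz":0,"yaw":0}
    - {"tx":0,"ty":0,"tz":0,"yaw":0}
    - {"tx":0,"ty":0,"tz":0,"yaw":0}
    - {"tx":0,"ty":0,"tz":0,"yaw":0}
    - {"tx":0,"ty":0,"tz":0,"yaw":0}
    - {"tx":0,"ty":0,"tz":0,"yaw":0}
    - {"tx":0,"ty":0,"tz":0,"yaw":0}

```text
clock: 28.45
ee_pos: [0.6406, -0.0393, 0.0924]
tool_rot: [[-0.033, 0.999, -0.001], [0.999, 0.033, -0.004], [-0.004, -0.001, -1.0]]
contact_force: [-1.4, -12.0, -1.5]
width: -0.0002
grasp_force: 6.2
```

Call:
servo_tool:
  rows:
    - {"tx":-0.3,"ty":0,"tz":0,"yaw":0}
    - {"tx":-0.3,"ty":0,"tz":0,"yaw":0}
    - {"tx":0,"ty":0,"tz":-0.4,"yaw":0}
    - {"tx":0,"ty":0,"tz":-0.6,"yaw":0}
    - {"tx":0,"ty":0,"tz":-0.7,"yaw":0}
    - {"tx":0,"ty":-0.4,"tz":-0.5,"yaw":0}
    - {"tx":0,"ty":-0.8,"tz":-0.2,"yaw":0}
    - {"tx":0,"ty":-0.9,"tz":0,"yaw":0}
    - {"tx":0,"ty":-0.9,"tz":0,"yaw":0}
    - {"tx":0,"ty":-0.9,"tz":0,"yaw":0}

```text
clock: 29.45
ee_pos: [0.4842, -0.0663, 0.1887]
tool_rot: [[-0.034, 0.999, 0.001], [0.999, 0.034, 0.0], [0.0, 0.001, -1.0]]
contact_force: [0.1, -0.1, 0.4]
width: -0.0
grasp_force: 0.0
```

Call:
servo_tool:
  rows:
    - {"tx":0,"ty":-0.7,"tz":0,"yaw":0}
    - {"tx":0,"ty":-0.6,"tz":0,"yaw":0}
    - {"tx":0,"ty":-0.4,"tz":0,"yaw":0}
    - {"tx":0,"ty":0,"tz":0,"yaw":0}
    - {"tx":0,"ty":0,"tz":0,"yaw":0}
    - {"tx":0,"ty":0,"tz":0,"yaw":0}
    - {"tx":0,"ty":0,"tz":0,"yaw":0}
    - {"tx":0,"ty":0,"tz":0,"yaw":0}
    - {"tx":0,"ty":0,"tz":0,"yaw":0}
    - {"tx":0,"ty":0,"tz":0,"yaw":0}

```text
clock: 30.45
ee_pos: [0.4178, -0.0684, 0.1885]
tool_rot: [[-0.034, 0.999, -0.0], [0.999, 0.034, 0.0], [0.0, -0.0, -1.0]]
contact_force: [-0.0, 0.4, 0.0]
width: 0.0
grasp_force: 0.0
```

Run:
```python
from h import *
c=capture("top");s=capture("side")
a=cv2.resize(c["pixels"][70:270,180:440],None,fx=1.5,fy=1.5);b=cv2.resize(s["pixels"][155:275,220:376],None,fx=2.5,fy=2.5)
cv2.imwrite("pics/end.png",np.vstack([a,b[:290]])[:,:,::-1])
```

```text
(no output)
```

View pics/end.png

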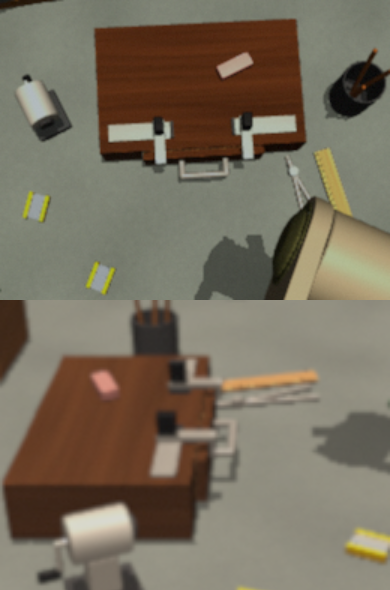

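The drawer is shut. Both grips are inwards and symmetric about the unit's centre, at top crop (158,125) and (247,122), with their arms in front of the drawer. The bystanders haven't moved.

```bash
python3 -c "
from cell import robot
print(robot.close_job())"
```

```text
the job is handed in; nothing more can be done
None
```

The slide rule is in the shut drawer, both catches are pushed in to their end stops, and the job was handed in at about 30 s of the 56 s allowed; no verdict came back.

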